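# Close the gap in the row of finished trophies

### The job

One finished trophy still stands by itself, to the right of the row. Push it across the bench, low on its dark round base so that it slides upright without rocking, onto the green-rimmed circle in the row, until its base stands against the low metal rail behind. Do not grasp or lift it, keep off its column and figure, leave the other two trophies, the blue bin and the screwdriver alone, and finish clear of everything.

Things in the scene. Friction and masses are not known exactly. Their poses are not given: they have to be found in the camera images.
- trophy: The trophy to push, standing alone on the robot's right. Dark round base 90 mm in diameter, 28 mm high; on it an amber column 38 mm in diameter (44 at its foot) up to 156 mm, a 54 mm gold cap disc, a slim gold figure up to 299 mm. 0.5 to 1.0 kg. Loose, slides on the bench; tips if pushed high up. Origin at the centre of its underside, z up; yaw does not matter.
- trophy_top: The column, cap and figure of the trophy to push: all of it above the base (28 to 299 mm high). Fixed to the base; the robot must not touch it. Origin at the same point as trophy.
- marker: The place to fill: a flat circle painted on the bench, 104 mm in diameter, white with a green rim, no obstacle. It is the near, middle or far one of three places 120 mm apart along the rail. Origin at its centre on the bench; x along the rail, away from the robot, y square to the rail, towards it (left). Centre 53 mm from the rail's centre line: a trophy there has its base 2 mm from the rail.
- rail: Straight aluminium rail fixed to the bench behind the row (on its left), running roughly away from the robot, 12 mm thick, 460 mm long, 22 mm high. Origin at the centre of its underside; x along it, away from the robot; y across it to the left, away from the row. A base touching the rail has its centre 51 mm from the rail's centre line.
- neighbour_a: A finished trophy like the one to push, standing in the row on another of the three places, loose. Origin at the centre of its underside. To be left alone.
- neighbour_b: The other finished trophy in the row, the same in shape, loose. Origin at the centre of its underside. To be left alone.
- bin: Open blue plastic parts bin, 150 x 100 mm, 60 mm high, loose, to the far left of the work. Origin at the centre of its underside. To be left alone.
- driver: Screwdriver lying on the bench to the far right of the work, loose. Its shaft lies along its x axis, handle to -x. To be left alone.

How it is judged:
At the end, for the whole second after the job is handed in: The trophy stands upright and at rest on the bench, its base within 6 mm of the rail and its centre within 20 mm of the circle's centre along the rail (y of trophy in the frame of rail between -0.057 and -0.04 m and x of trophy in the frame of marker between -0.02 and 0.02 m and angle between trophy's own z axis and vertical below 0.03 rad and height (world z) of trophy below 0.004 m and linear speed of trophy below 0.01 m/s); the robot touches nothing.
It fails at once if the trophy is rocked or tipped by more than 9 degrees (angle between trophy's own z axis and vertical above 0.157 rad).
It fails at once if the trophy is lifted off the bench (height (world z) of trophy above 0.01 m).
It fails at once if the robot touches the trophy's column, cap or figure (contact force between any of the fingers, the arm and trophy_top above 0.5 N).
It fails at once if a neighbouring trophy is moved by more than 10 mm or rocked (distance of any of neighbour_a, neighbour_b from where it was at the start of the episode above 0.01 m or angle between any of neighbour_a, neighbour_b's own z axis and vertical above 0.1 rad).
It fails at once if the bin or the screwdriver is moved by more than 15 mm (distance of any of bin, driver from where it was at the start of the episode above 0.015 m).
It also fails if it takes over 51 s, if anything falls off the work surface, if the arm or the gripper's body presses on something with over 40 N, if the wrist force passes 120 N, or if a joint passes its speed limit or range.

### The arm

A 7-joint arm with a two-finger parallel gripper is mounted at the origin on the work surface. World frame = base frame: x ahead of the robot, y to its left, z up, the work surface at z = 0. Lengths are in m, angles in rad, forces in N, time in s.
With the tool pointing down it reaches from about 0.425 to 0.925 m from the base axis. Payload 6.8 kg.
Tool frame: the origin (TCP) lies at the very end of the fingers, on their centre line; the grasp point (between the pads) lies grasp_offset behind it (grasp_offset is the distance from the TCP to the grasp point, in m); z points along the fingers, y is the direction in which the jaws open and shut (so a half turn about z gives the same grasp; the last joint's range is limited). The gripper opens to 85 mm and grips with 20 to 120 N. Pads are 22 mm wide; open, the fingers measure 114 mm over their backs; the gripper's body (76 mm by 85 mm) begins 54 mm behind the grasp point. The pads swing forward as they close: fully open they stand 13 mm farther back than shut.
Start: joints at [1.116, 0.477, 0.022, 1.555, -0.011, 1.109, -0.083], TCP at [0.229, -0.635, 0.231] pointing down, gripper open.
Joint ranges: [-2.96, 2.96], [-0.34, 2.1], [-1.41, 1.46], [0.24, 2.44], [-1.37, 4.51], [0.17, 1.92], [-2.96, 2.96]. Speed limits (rad/s): [2.39, 2.39, 3.14, 3.14, 3.14, 3.14, 3.14].

### API

Orientations are given as a unit quaternion [w, x, y, z].
In Python, from station import * gives the robot as it stands.
- The arm moves only by the shell command python3 -m handwheel 'ROWS' [FORCE]. ROWS is JSON, one flat list of numbers, 7 for each row, row after row: the shift along the world's x, y, z in cm, then the turn, a rotation vector about the world's x, y, z in degrees, then the opening, from 0 (shut) to 1 (fully open). In form: [tx, ty, tz, ax, ay, az, fingers, tx, ty, tz, ax, ay, az, fingers, ...]. A call has 1 to 8 rows; each row is the pose to reach, as a shift and turn from the pose measured when the call began; what a row does not reach only later rows make up. A row lasts 1/12 s, in which the tool goes at most 41.7 mm and 7.16 degrees, less where a joint would pass 70% of its speed; a pose out of reach is approached as far as the arm can. A call with a gripper value outside its range is refused whole. The fingers move at their own pace and stop on an object; FORCE is the grip in N (left out, the last holds). Time passes only in rows, so rows that repeat a pose let the fingers close. It gives the time, the measured TCP pose, the force and the opening at its end, in the units of the state.
- get_obs(): the state, without advancing time (a new reading comes with each control period).
- read_camera(name): name is "scene" or "top"; returns the picture (400x640x3 uint8, red, green, blue); there is no depth.
- camera_info(name): a dict with "fx", "fy", "cx", "cy" (pixels), "k1" (the pictures are not rectified: a ray, as slopes to the right and down, at radius r is drawn at 1 + k1 r^2 times it, then the intrinsics apply), "R" (3x3) and "t" (3): a world point X has camera coordinates R X + t. Camera axes: x right, y down, z forward; pixel columns grow to the right and rows downward; lengths in m; the calibration is good to about 2 mm. A picture is of the moment at which its call begins. camera_info takes no time and is no camera call.
- hand_in(): hands the job in, once; it reports no verdict.
The state is a dict: "t": time; "q": joint angles; "joint_vel": joint speeds; "joint_torque": joint torques, N m; "eef_pos": TCP position; "tool_rot": TCP orientation; "contact_force": force on the tool from outside, world axes, zero at the start; "torque": the same for the moment, N m; "gripper_width": opening from 0.0 (shut) to 1.0 (fully open).
Only numpy, scipy, OpenCV 4.12 (cv2) and the standard library are available. Lean on these libraries where they do the work, as an engineer would, in place of code of your own. Each camera call takes 0.05 s, during which the arm holds its last target. There are 200 camera calls.

## Working session

There is one attempt and no reset: what is moved stays moved. The work goes in short steps, Python scripts to look and compute and a shell command to move; the robot and the scene stay as the last step left them, time stands still between calls to the robot, and variables do not carry over. Pictures are saved under pics/ and viewed, on a budget of 10 in all, crops included, one or two more only if the job needs it, and the job is handed in when it is done.

```bash
mkdir -p pics; ls
python3 - <<'E'
from station import *
import cv2
for n in("scene","top"):
    cv2.imwrite(f"pics/{n}0.png",cv2.cvtColor(read_camera(n),cv2.COLOR_RGB2BGR)); print(camera_info(n))
o=get_obs();print(o)
E
```

```text
pics
{'fx': 397.99919201403577, 'fy': 397.99919201403577, 'cx': 319.8146296371016, 'cy': 204.66116457422726, 'k1': -0.004034393804906289, 'R': array([[-1.21177802e-01,  9.92630574e-01, -6.95514421e-04],
       [ 8.62347163e-01,  1.04926073e-01, -4.95326044e-01],
       [-4.91602798e-01, -6.06222964e-02, -8.68706870e-01]]), 't': array([ 0.078701  , -0.48148691,  1.32793743])}
{'fx': 388.57585784213563, 'fy': 388.57585784213563, 'cx': 323.57826641355416, 'cy': 200.9220413789339, 'k1': 0.006141705024507907, 'R': array([[-8.92252417e-04, -9.99754137e-01,  2.21555955e-02],
       [-9.80317250e-01, -3.49963305e-03, -1.97397676e-01],
       [ 1.97426680e-01, -2.18956410e-02, -9.80073103e-01]]), 't': array([-0.01132844,  0.56425751,  1.17339153])}
{'t': 0.1, 'q': array([ 1.11590558,  0.47772451,  0.02234909,  1.5563123 , -0.01146332,
        1.10927285, -0.08309796]), 'joint_vel': array([-1.39485665e-04, -2.49172964e-03, -1.00449448e-04, -1.62444343e-03,
       -1.11743050e-03,  9.52293543e-04, -8.59512532e-05]), 'joint_torque': array([ 4.28097017e-03, -5.97759211e+01,  1.61355726e+00, -2.81956083e+01,
        1.28511313e-02,  4.96555207e-03,  2.84884931e-05]), 'eef_pos': array([ 0.22922682, -0.63434987,  0.23043532]), 'tool_rot': array([-7.65973389e-04,  9.85001481e-01,  1.72544054e-01, -2.10587230e-04]), 'contact_force': array([-0.32260094,  0.08304069,  0.25124879]), 'torque': array([ 0.04916197, -0.00739206, -0.02457732]), 'gripper_width': 0.9990098097937833}
```

View pics/scene0.png

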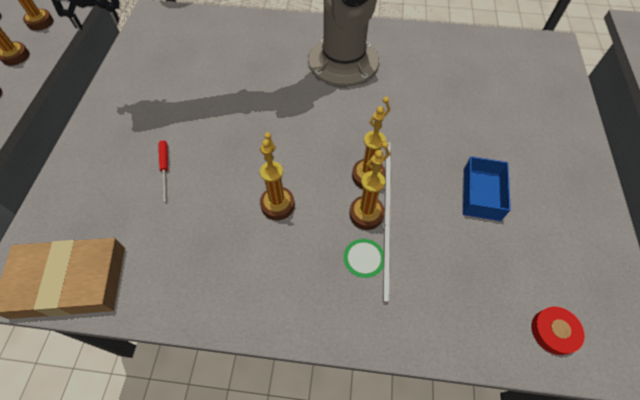

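View pics/top0.png

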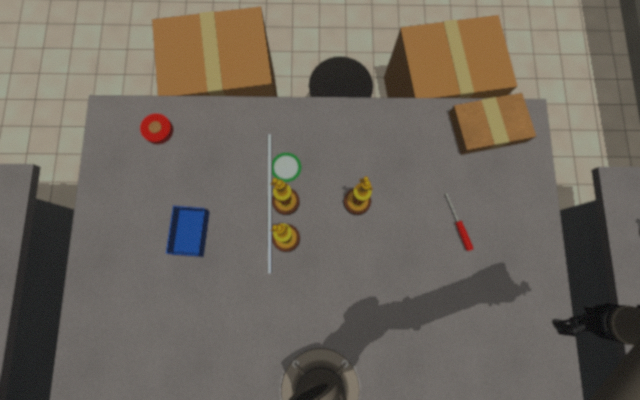

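Scene picture: the green circle (364,258) is the far place. The trophy to push stands at (277,203), the rail runs from (389,145) to (387,300), and the neighbours' bases are at about (367,212) and (367,172). In the top picture the circle is at (286,167), the trophy base at (358,203) and the rail at column 269.

```bash
cat > h.py <<'E'
from station import *
import cv2, numpy as np
def cast(n,uv,z):
    c=camera_info(n); p=np.array([(uv[0]-c['cx'])/c['fx'],(uv[1]-c['cy'])/c['fy']]); q=p.copy()
    for _ in range(5): q=p/(1+c['k1']*(q@q))
    C=-c['R'].T@c['t']; d=c['R'].T@np.array([*q,1]); return C+d*(z-C[2])/d[2]
def blob(m,uv,R=40):
    n,l,s,c=cv2.connectedComponentsWithStats(m.astype(np.uint8))
    ok=[i for i in range(1,n) if s[i,4]>15]
    i=min(ok,key=lambda i:np.hypot(*(c[i]-uv))); return l==i,c[i]
def trophy(n,im,uv):
    hsv=cv2.cvtColor(im,cv2.COLOR_RGB2HSV)
    m,_=blob(hsv[...,1]>80,uv)
    ys,xs=np.nonzero(m); yb=ys.max()
    w=[(xs[ys==y].min(),xs[ys==y].max()) for y in range(yb-25,yb+1) if (ys==y).any()]
    a,b=max(w,key=lambda p:p[1]-p[0])
    e=cast(n,((a+b)/2,yb+.5),0)
    v=e+np.array([.045 if n=='top' else -.045,0,0])
    return v,(a,b,yb),m
E
python3 - <<'E'
from h import *
P={'scene':dict(tr=(275,190),na=(367,205),mk=(364,258)),'top':dict(tr=(358,198),na=(285,200),nb=(285,237),mk=(286,167))}
for n in P:
    c=camera_info(n);print(n,'cam',-c['R'].T@c['t'])
    im=cv2.cvtColor(cv2.imread(f'pics/{n}0.png'),cv2.COLOR_BGR2RGB)
    for k in P[n]:
        if k=='mk':
            hsv=cv2.cvtColor(im,cv2.COLOR_RGB2HSV)
            g=cv2.inRange(hsv,(45,70,40),(85,255,255)); m,_=blob(g>0,P[n][k])
            pts=np.argwhere(m)[:,::-1].astype(np.float32); h=cv2.convexHull(pts); e=cv2.fitEllipse(h)
            print('marker',e[0],e[1],cast(n,e[0],0).round(4))
        else:
            v,w,m=trophy(n,im,P[n][k]); a,b,yb=w
            print(k,v.round(4),w,m.sum(),'width',np.linalg.norm(cast(n,(a-.5,yb-9),.014)-cast(n,(b+.5,yb-9),.014)).round(4))
    g=im.min(2)
    x0,x1,y0,y1=(380,396,140,305) if n=='scene' else (262,276,130,278)
    s=g[y0:y1,x0:x1].astype(int); m=np.zeros(g.shape,bool); m[y0:y1,x0:x1]=s>165
    m,_=blob(m,((x0+x1)/2,(y0+y1)/2)); ys,xs=np.nonzero(m)
    r=[(xs[ys==y].mean(),y) for y in (ys.min(),ys.max())]
    f=cv2.fitLine(np.stack([xs,ys],1).astype(np.float32),cv2.DIST_HUBER,0,.01,.01).ravel()
    r=[(f[2]+(y-f[3])*f[0]/f[1],y) for y in(ys.min()-.5,ys.max()+.5)]
    A,B=[cast(n,p,.022) for p in r]; print('rail',r,A.round(4),B.round(4),np.linalg.norm(A-B))
E
```

```text
scene cam [1.07756345 0.05290213 0.9151501 ]
tr [ 0.5722 -0.1171  0.    ] (np.int64(260), np.int64(293), np.int64(219)) 1682 width 0.088
na [0.5728 0.1163 0.    ] (np.int64(350), np.int64(383), np.int64(229)) 2814 width 0.0867
marker (363.8398132324219, 257.7670593261719) (38.745567321777344, 42.06649398803711) [0.6959 0.1148 0.    ]
rail [(np.float64(388.2641617147963), np.float64(156.5)), (np.float64(385.9299695246506), np.float64(300.5))] [0.3965 0.1605 0.022 ] [0.8028 0.17   0.022 ] 0.40640370586816443
top cam [0.32148247 0.0163412  1.26164359]
tr [ 0.5754 -0.122   0.    ] (np.int64(344), np.int64(370), np.int64(214)) 747 width 0.0886
na [0.5747 0.1148 0.    ] (np.int64(272), np.int64(298), np.int64(214)) 975 width 0.0879
nb [0.454 0.111 0.   ] (np.int64(272), np.int64(299), np.int64(251)) 651 width 0.0894
marker (285.6272888183594, 166.80068969726562) (29.64811134338379, 30.655996322631836) [0.6923 0.1158 0.    ]Traceback (most recent call last):
  File "<stdin>", line 18, in <module>
  File "h.py", line 10, in blob
    i=min(ok,key=lambda i:np.hypot(*(c[i]-uv))); return l==i,c[i]
ValueError: min() iterable argument is empty
```

Run:
```python
from h import *
from scipy.spatial.transform import Rotation as R
d=np.array([.455,.89,0]); d/=np.linalg.norm(d)
w=get_obs()['tool_rot']; r0=R.from_quat(w[[1,2,3,0]])
x=np.array([d[0],d[1],0]);th=np.radians(35)
z=np.sin(th)*d+np.array([0,0,-np.cos(th)]); y=np.cross([0,0,-1],d); X=np.cross(y,z)
rt=R.from_matrix(np.stack([X,y,z],1))
print(np.degrees((rt*r0.inv()).as_rotvec()), grasp_offset if 'grasp_offset' in globals() else '')
print('driver',cast('top',(455,215),.01),cast('top',(468,245),.01))
im=cv2.imread('pics/top0.png').min(2); print(im[150:270:30,264:275])
```

```text
[ 23.62141291 -26.93200228  41.65004175] 0.0187
driver [ 0.52797562 -0.44346136  0.01      ] [ 0.42974523 -0.47907871  0.01      ]
[[106 104 103 118 139 150 139 117 103 102 106]
 [105 102 105 120 141 150 138 102  58  37  30]
 [105 103 102 115 139 150 138 112 102 101  90]
 [103 106 101 115 139 148 136 102  59  39  35]]
```

```bash
python3 -m handwheel '[4,4,3,5.9,-6.7,10.4,0.65, 10,13,5,11.8,-13.5,20.8,0.65, 14,20,5,17.7,-20.2,31.2,0.65, 17,25,5,23.6,-26.9,41.6,0.65, 21,30,5,23.6,-26.9,41.6,0.65, 25,35,5,23.6,-26.9,41.6,0.65, 28,38.9,5,23.6,-26.9,41.6,0.65, 28,38.9,5,23.6,-26.9,41.6,0.65]'
python3 - <<'E'
from h import *
for v in(140,160,210,265): print(cast('top',(269.0,v),.022))
E
```

```text
t: 0.77
eef_pos: [0.4193, -0.369, 0.2748]
tool_rot: [-0.158, 0.813, 0.498, 0.258]
contact_force: [0.9, -1.7, -0.3]
gripper_width: 0.647
[0.77868847 0.17130557 0.022     ]
[0.70890011 0.16945334 0.022     ]
[0.54066433 0.16496326 0.022     ]
[0.36534503 0.16024402 0.022     ]
```

```bash
cat > togo.py <<'E'
from h import *
import sys
from scipy.spatial.transform import Rotation as R
d=np.array([.455,.89,0]); d/=np.linalg.norm(d); th=np.radians(35)
z=np.sin(th)*d+np.array([0,0,-np.cos(th)]); y=np.cross([0,0,-1],d)
rt=R.from_matrix(np.stack([np.cross(y,z),y,z],1))
o=get_obs(); w=o['tool_rot']
print(o['t'],o['eef_pos'].round(4),'rot',np.degrees((rt*R.from_quat(w[[1,2,3,0]]).inv()).as_rotvec()).round(1),'F',o['contact_force'].round(1))
E
python3 togo.py
```

```text
0.7667 [ 0.4193 -0.369   0.2748] rot [-0.1  0.1 -0.1] F [ 0.9 -1.7 -0.3]
```

```bash
python3 -m handwheel '[2.5,3.4,0,0,0,0,0.65, 5,6.8,-2,0,0,0,0.65, 7,9.5,-5,0,0,0,0.65, 9,12.4,-8,0,0,0,0.65, 9,12.4,-12,0,0,0,0.65, 9,12.4,-16,0,0,0,0.65, 9,12.4,-20,0,0,0,0.65, 9,12.4,-23,0,0,0,0.65]'
python3 -m handwheel '[0,0,0,0,0,0,0.65, 0,0,0,0,0,0,0.65]'
python3 - <<'E'
import togo
from h import *
for n in("scene","top"):
    im=read_camera(n); cv2.imwrite(f"pics/{n}1.png",cv2.cvtColor(im,cv2.COLOR_RGB2BGR))
c=cv2.imread("pics/scene1.png")[120:300,200:420]; t=cv2.imread("pics/top1.png")[120:280,250:450]
cv2.imwrite("pics/c1.png",np.vstack([cv2.resize(c,(660,300)) if 0 else cv2.resize(c[:100*0+180],(366,300)),cv2.resize(t,(366,293))]))
E
```

```text
t: 1.43
eef_pos: [0.5084, -0.244, 0.042]
tool_rot: [-0.159, 0.813, 0.498, 0.257]
contact_force: [-0.3, -1.2, -0.1]
gripper_width: 0.646
t: 1.6
eef_pos: [0.5071, -0.2427, 0.0405]
tool_rot: [-0.161, 0.813, 0.497, 0.257]
contact_force: [-0.4, 0.0, 0.5]
gripper_width: 0.651
1.6 [ 0.5071 -0.2427  0.0405] rot [-0.4 -0.2 -0.1] F [-0.4  0.   0.5]
```

View pics/c1.png

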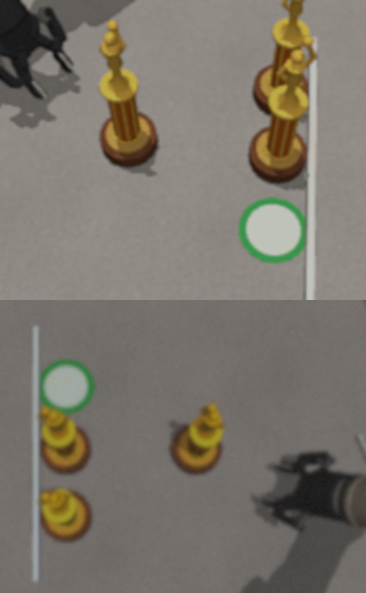

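The fingers stand spread and tilted back behind the trophy, at the lower left of it in the scene view and to the right of it in the top view. The column is clear of the gripper, so I lower and close in.

```bash
python3 -m handwheel '[0.2,0,-1.5,0,0,0,0.65, 0.35,0,-2.8,0,0,0,0.65, 0.35,0,-2.8,0,0,0,0.65, 1.3,1.8,-2.8,0,0,0,0.65, 2.2,3.6,-2.8,0,0,0,0.65, 3.1,5.3,-2.8,0,0,0,0.65, 3.8,6.6,-2.8,0,0,0,0.65, 3.8,6.6,-2.8,0,0,0,0.65]'
python3 - <<'E'
import togo
from h import *
for n in("scene","top"):
    im=read_camera(n); cv2.imwrite(f"pics/{n}2.png",cv2.cvtColor(im,cv2.COLOR_RGB2BGR))
c=cv2.imread("pics/scene2.png")[130:240,200:320]; t=cv2.imread("pics/top2.png")[160:260,320:440]
cv2.imwrite("pics/c2.png",np.hstack([cv2.resize(c,(400,367),interpolation=cv2.INTER_CUBIC),cv2.resize(t,(400,367),interpolation=cv2.INTER_CUBIC)]))
E
```

```text
t: 2.37
eef_pos: [0.5488, -0.1743, 0.0168]
tool_rot: [-0.159, 0.811, 0.5, 0.258]
contact_force: [0.1, 1.0, 0.5]
gripper_width: 0.648
2.3667 [ 0.5488 -0.1743  0.0168] rot [-0.3  0.2 -0.4] F [0.1 1.  0.5]
```

View pics/c2.png

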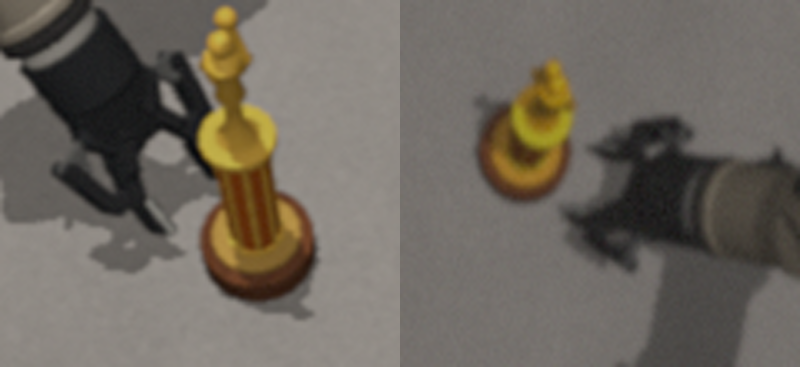

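The fingertips now straddle the base with a gap of about 1–2 cm. The top view shows base centre (523,158) and fingertips (600,147) and (570,212), so they are aligned. The tool sits a little high, so I lower it and start the push.

```bash
python3 -m handwheel '[0,0,-0.6,0,0,0,0.65, 0,0,-0.6,0,0,0,0.65, 0.3,0.6,-0.6,0,0,0,0.65, 0.6,1.2,-0.6,0,0,0,0.65, 0.9,1.8,-0.6,0,0,0,0.65, 1.2,2.4,-0.6,0,0,0,0.65, 1.5,3,-0.6,0,0,0,0.65, 1.8,3.6,-0.6,0,0,0,0.65]'
python3 togo.py
```

```text
t: 3.13
eef_pos: [0.5659, -0.1427, 0.0098]
tool_rot: [-0.157, 0.813, 0.499, 0.257]
contact_force: [-1.7, -3.4, -0.0]
gripper_width: 0.651
3.1333 [ 0.5659 -0.1427  0.0098] rot [-0.   0.1 -0.1] F [-1.7 -3.4 -0. ]
```

```bash
python3 -m handwheel '[0.3,0.6,0.1,0,0,0,0.65, 0.6,1.2,0.1,0,0,0,0.65, 0.9,1.8,0.1,0,0,0,0.65, 1.2,2.4,0.1,0,0,0,0.65, 1.5,3,0.1,0,0,0,0.65, 1.8,3.6,0.1,0,0,0,0.65, 2.1,4.2,0.1,0,0,0,0.65, 2.4,4.8,0.1,0,0,0,0.65]'
python3 - <<'E'
import togo
from h import *
for n in("scene","top"):
    im=read_camera(n); cv2.imwrite(f"pics/{n}3.png",cv2.cvtColor(im,cv2.COLOR_RGB2BGR))
    print(n,*[a if i<2 else a.sum() for i,a in enumerate(trophy(n,im,(290,200) if n=='scene' else (335,185)))])
c=cv2.imread("pics/scene3.png")[130:280,220:400]; t=cv2.imread("pics/top3.png")[130:260,260:416]
cv2.imwrite("pics/c3.png",np.hstack([cv2.resize(c,(400,333)),cv2.resize(t,(400,333))]))
E
```

```text
t: 3.8
eef_pos: [0.5901, -0.094, 0.0107]
tool_rot: [-0.157, 0.813, 0.499, 0.257]
contact_force: [-1.1, -1.8, -1.0]
gripper_width: 0.653
3.8 [ 0.5901 -0.094   0.0107] rot [-0.   0.1 -0.1] F [-1.1 -1.8 -1. ]
scene [ 0.60792101 -0.0553676   0.        ] (np.int64(281), np.int64(315), np.int64(234)) 1738
top [ 0.61208627 -0.05794471  0.        ] (np.int64(324), np.int64(351), np.int64(203)) 751
```

View pics/c3.png

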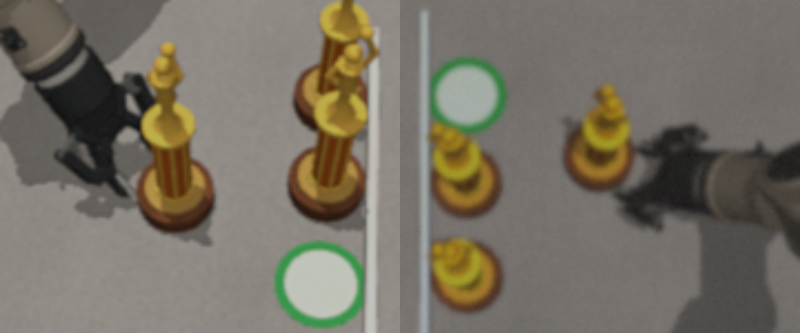

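The trophy is upright and cupped: both views put its centre near (0.610,-0.057), 42 mm ahead of the TCP. I continue with a slight bias in +x.

```bash
python3 -m handwheel '[0.4,0.7,0,0,0,0,0.65, 0.8,1.4,0,0,0,0,0.65, 1.2,2.1,0,0,0,0,0.65, 1.6,2.8,0,0,0,0,0.65, 2,3.5,0,0,0,0,0.65, 2.4,4.2,0,0,0,0,0.65, 2.8,4.9,0,0,0,0,0.65, 3.2,5.6,0,0,0,0,0.65]'
python3 -m handwheel '[0.4,0.7,0,0,0,0,0.65, 0.8,1.4,0,0,0,0,0.65, 1.1,2.1,0,0,0,0,0.65, 1.5,2.8,0,0,0,0,0.65, 1.9,3.5,0,0,0,0,0.65, 2.2,4.2,0,0,0,0,0.65, 2.5,4.9,0,0,0,0,0.65, 2.8,5.6,0,0,0,0,0.65]'
python3 - <<'E'
import togo
from h import *
for n in("scene","top"):
    im=read_camera(n); cv2.imwrite(f"pics/{n}4.png",cv2.cvtColor(im,cv2.COLOR_RGB2BGR))
    print(n,*[a if i<2 else a.sum() for i,a in enumerate(trophy(n,im,(335,235) if n=='scene' else (304,172)))])
c=cv2.imread("pics/scene4.png")[130:290,250:430]; t=cv2.imread("pics/top4.png")[120:264,240:402]
cv2.imwrite("pics/c4.png",np.hstack([cv2.resize(c,(400,355)),cv2.resize(t,(400,355))]))
E
```

```text
t: 4.57
eef_pos: [0.6228, -0.0358, 0.0113]
tool_rot: [-0.158, 0.812, 0.499, 0.258]
contact_force: [-1.7, -2.4, -0.4]
gripper_width: 0.649
t: 5.23
eef_pos: [0.6511, 0.0209, 0.0112]
tool_rot: [-0.158, 0.812, 0.499, 0.258]
contact_force: [-1.0, -2.3, -0.7]
gripper_width: 0.65
5.2333 [0.6511 0.0209 0.0112] rot [-0.1  0.1 -0.2] F [-1.  -2.3 -0.7]
scene [0.70413709 0.0959254  0.        ] (np.int64(326), np.int64(383), np.int64(277)) 4851
top [0.57471676 0.11484742 0.        ] (np.int64(272), np.int64(298), np.int64(214)) 1669
```

View pics/c4.png

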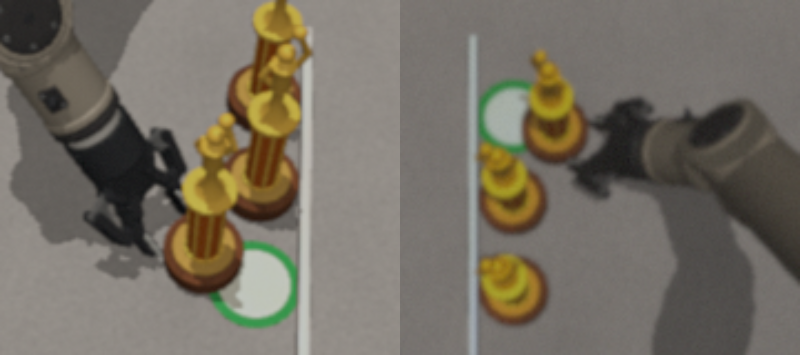

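The picture shows the trophy upright at the edge of the circle, with the gap to the neighbour clear. The mask merged it with the neighbour, so those two numbers don't hold. The cup offset puts the centre near (0.671,0.058), leaving about (2.3, 5.8) cm to go.

```bash
python3 -m handwheel '[0.3,0.7,0,0,0,0,0.65, 0.6,1.4,0,0,0,0,0.65, 0.9,2.1,0,0,0,0,0.65, 1.2,2.8,0,0,0,0,0.65, 1.4,3.5,0,0,0,0,0.65, 1.7,4.2,0,0,0,0,0.65, 2,4.8,0,0,0,0,0.65, 2.1,5.1,0,0,0,0,0.65]'
python3 - <<'E'
import togo
from h import *
for n in("scene","top"):
    im=read_camera(n); cv2.imwrite(f"pics/{n}5.png",cv2.cvtColor(im,cv2.COLOR_RGB2BGR))
c=cv2.imread("pics/scene5.png")[190:290,320:420]; t=cv2.imread("pics/top5.png")[130:230,250:350]
cv2.imwrite("pics/c5.png",np.hstack([cv2.resize(c,(400,400)),cv2.resize(t,(400,400))]))
E
```

```text
t: 6.0
eef_pos: [0.6725, 0.0755, 0.0121]
tool_rot: [-0.159, 0.811, 0.501, 0.258]
contact_force: [0.1, -2.1, -1.7]
gripper_width: 0.649
6.0 [0.6725 0.0755 0.0121] rot [-0.2  0.2 -0.5] F [ 0.1 -2.1 -1.7]
```

View pics/c5.png

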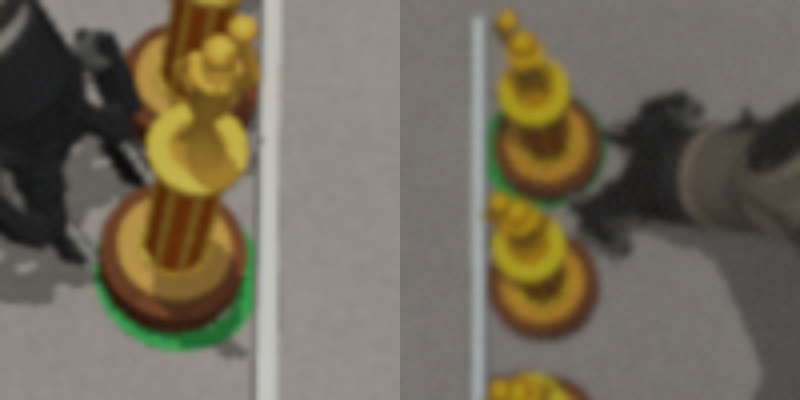

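The trophy is upright and nearly filling the circle, with a few mm left to the rail. I creep in until the force rises.

```bash
python3 -m handwheel '[0.1,0.2,0,0,0,0,0.65, 0.1,0.4,0,0,0,0,0.65, 0.2,0.5,0,0,0,0,0.65, 0.2,0.5,0,0,0,0,0.65]'
python3 -m handwheel '[0,0.15,0,0,0,0,0.65, 0.1,0.3,0,0,0,0,0.65, 0.1,0.3,0,0,0,0,0.65]'
python3 - <<'E'
from h import *
print(cast('scene',(363.3,272.7),0)+[-.045,0,0])
E
```

```text
t: 6.43
eef_pos: [0.6746, 0.0803, 0.0123]
tool_rot: [-0.159, 0.811, 0.501, 0.258]
contact_force: [-2.2, -2.3, 0.2]
gripper_width: 0.652
t: 6.68
eef_pos: [0.6757, 0.0827, 0.0122]
tool_rot: [-0.159, 0.811, 0.501, 0.258]
contact_force: [-1.3, -4.0, 1.1]
gripper_width: 0.652
[0.68952854 0.11604854 0.        ]
```

```bash
python3 -m handwheel '[0,0.1,0,0,0,0,0.65, 0,0.2,0,0,0,0,0.65, 0,0.3,0,0,0,0,0.65]'; python3 -m handwheel '[0,0.1,0,0,0,0,0.65, 0,0.2,0,0,0,0,0.65]'
python3 - <<'E'
from h import *
for n in("scene","top"):
    im=read_camera(n); cv2.imwrite(f"pics/{n}6.png",cv2.cvtColor(im,cv2.COLOR_RGB2BGR))
c=cv2.imread("pics/scene6.png")[190:290,320:420]; t=cv2.imread("pics/top6.png")[130:230,250:350]
cv2.imwrite("pics/c6.png",np.hstack([cv2.resize(c,(400,400)),cv2.resize(t,(400,400))]))
E
```

```text
t: 6.93
eef_pos: [0.6759, 0.0834, 0.0118]
tool_rot: [-0.157, 0.812, 0.5, 0.258]
contact_force: [-5.0, -10.8, 5.3]
gripper_width: 0.651
t: 7.1
eef_pos: [0.676, 0.0833, 0.0117]
tool_rot: [-0.156, 0.812, 0.499, 0.258]
contact_force: [-5.4, -10.7, 5.3]
gripper_width: 0.649
```

View pics/c6.png

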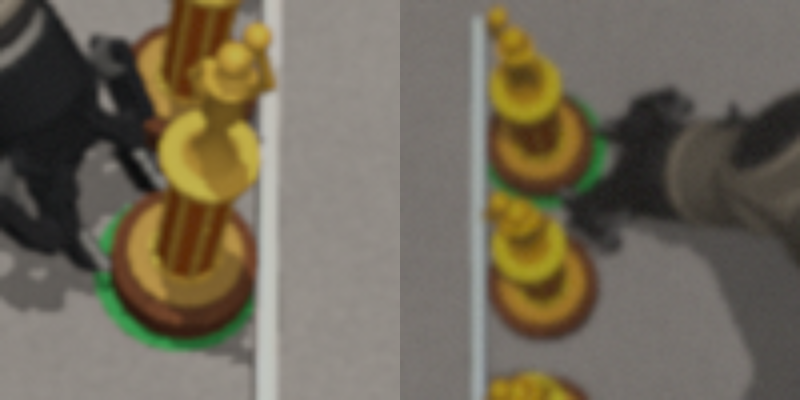

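The base now stands against the rail: the tool has stopped and the force rose to 12 N. The base sits inside the green rim and the trophy is upright. I back straight off.

```bash
python3 -m handwheel '[-0.3,-0.5,0.1,0,0,0,0.65, -0.7,-1.4,0.3,0,0,0,0.65, -1.6,-3.1,0.3,0,0,0,0.65, -2.5,-5,0.3,0,0,0,0.65, -3.6,-7.2,0.3,0,0,0,0.65, -5,-10,1,0,0,0,0.65, -6.5,-13,3,0,0,0,0.65, -7.5,-15,6,0,0,0,0.65]'
python3 -m handwheel '[-1,-2,3,0,0,0,0.65, -1,-3,6,0,0,0,0.65, -1,-3,6,0,0,0,0.65, -1,-3,6,0,0,0,0.65]'
python3 - <<'E'
import togo
from h import *
for n in("scene","top"):
    im=read_camera(n); cv2.imwrite(f"pics/{n}7.png",cv2.cvtColor(im,cv2.COLOR_RGB2BGR))
c=cv2.imread("pics/scene7.png")[120:300,260:440]; t=cv2.imread("pics/top7.png")[120:270,250:400]
cv2.imwrite("pics/c7.png",np.hstack([cv2.resize(c,(400,400)),cv2.resize(t,(400,400))]))
E
```

```text
t: 7.87
eef_pos: [0.5979, -0.0696, 0.0698]
tool_rot: [-0.158, 0.813, 0.498, 0.256]
contact_force: [0.7, -1.5, 0.2]
gripper_width: 0.645
t: 8.2
eef_pos: [0.5889, -0.1007, 0.1319]
tool_rot: [-0.156, 0.813, 0.498, 0.257]
contact_force: [-0.1, 0.2, -0.1]
gripper_width: 0.647
8.2 [ 0.5889 -0.1007  0.1319] rot [0.  0.1 0. ] F [-0.1  0.2 -0.1]
```

View pics/c7.png

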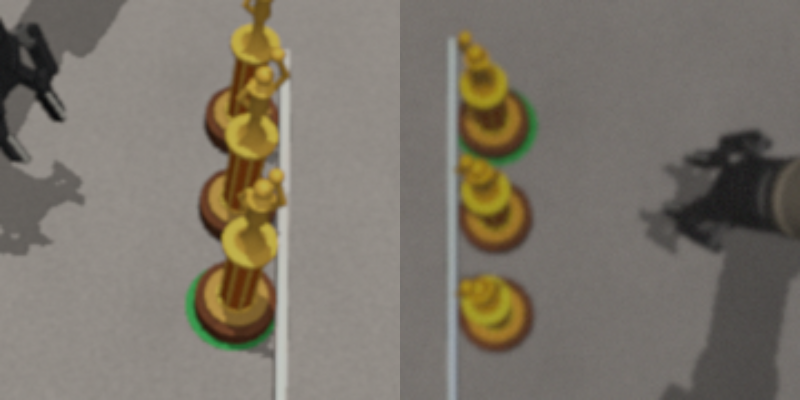

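Run:
```python
from h import *
print(cast('scene',(365.8,274.2),0)+[-.045,0,0], cast('top',(285.2,179.5),0)+[.045,0,0])
a=cv2.imread('pics/top0.png')[188:275,272:305].astype(int);b=cv2.imread('pics/top7.png')[188:275,272:305].astype(int);print(abs(a-b).mean())
hand_in()
```

```text
[0.69258688 0.12227883 0.        ] [0.69320629 0.11639124 0.        ]
6.002554278416348
the job is handed in; nothing more can be done
```

I pushed the trophy low on its base with the half-open, tilted-back fingers onto the green circle at the far place, until it met the rail. Then I backed off and handed in at about 8.3 s of the 51 s allowed. No verdict was reported.

- **Along the rail:** both views put the base centre at x = 0.693 m, against about 0.694 m for the circle's centre, well inside the 20 mm limit.
- **Against the rail:** at the end the tool stopped moving and the push force rose from about 3 N to 12 N. The two views gave y = 0.116 and 0.122 m, where touching the rail should be about 0.117 m. They disagree by 6 mm, so I relied on the force for this.
- **Rest of the scene:** in the last picture the trophy is upright and the two neighbours are standing. The gripper is about 20 cm clear, with a contact force near zero. I saw no sign that the bin or screwdriver was touched, but did not re-measure them.
- **Checks that failed or were unclear:** one mid-push position reading was useless because the trophy's colour merged with a neighbour's, so I worked from the tool position there. The before-and-after picture difference around the neighbours (mean 6 grey levels) was not conclusive, and I judged them unmoved by eye only.

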